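Back the strip feeder off by one notch

ROBOT

A 6-joint arm with a two-finger parallel gripper is mounted at the origin on the work surface. World frame = base frame: x ahead of the robot, y to its left, z up, the work surface at z = 0. Lengths are in mm, angles in rad, forces in N, time in s.
With the tool pointing down it reaches from about 250 to 775 mm from the base axis. Payload 8.9 kg.
Tool frame: the origin (TCP) lies between the finger pads; the fingertips stand 22 mm ahead of it and the grasp point (between the pads) lies 3 mm ahead of it; y points along the fingers, z is the direction in which the jaws open and shut, and the axes are right-handed (so a half turn about y gives the same grasp; the last joint's range is limited). The gripper opens to 85 mm and grips with 20 to 120 N. Pads are 22 mm wide; open, the fingers measure 114 mm over their backs; the gripper's body (76 mm by 85 mm) begins 54 mm behind the grasp point. The pads swing forward as they close: fully open they stand 13 mm farther back than shut.
Start: joints at [-1.333, 0.291, -0.153, 1.127, 0, 1.431], TCP at [193.174, -488.168, 253.305] pointing down, gripper open.
Joint ranges: [-2.52, 2.52], [-0.91, 1.74], [-1.3, 1.37], [-1.96, 2.02], [-1.52, 1.47], [-3.14, 3.14]. Speed limits (rad/s): [2.22, 2.22, 2.79, 3.14, 3.14, 3.14].

INTERFACE

Orientations are given as a 3x3 rotation matrix whose columns are the frame's x, y, z axes.
In Python, from bench import robot gives the robot as it stands.
- The arm moves only by the tool play_rows, never from a script. Its arguments are lists of equal length, an entry for each row: "xyz": the shift along the tool's x, y, z in cm, a list of three; "twist": the turn about the tool's y in rad. A call has 1 to 10 rows; each row shifts and turns the commanded pose from where the row before left it, along the tool's axes as they then stand; what a row does not reach is not made up. A row lasts 1/10 s, in which the tool goes at most 50 mm and 8.59 degrees, less where a joint would pass 70% of its speed; a pose out of reach is approached as far as the arm can. A call with a gripper value outside its range is refused whole. "jaw" is the gripper's target within -1 to 1 (fully open at 1, half-way at 0, shut at -1), set as the call begins (left out, the last holds). The fingers move at their own pace and stop on an object; the grip force is fixed at half the most. Time passes only in rows, so rows that do not move let the fingers close. It gives the time, the measured TCP pose, the force and the opening at its end, in the units of the state.
- robot.observe(): the state, without advancing time (a new reading comes with each control period).
- robot.grab_frame(name): name is "side" or "top" or "wrist"; returns the picture (420x560x3 uint8, red, green, blue); there is no depth.
- robot.camera_info(name): a dict with "fx", "fy", "cx", "cy" (pixels), "dist" ([k1, k2, p1, p2, k3] as OpenCV has them; the pictures are not rectified), "R" (3x3) and "t" (3): a world point X has camera coordinates R X + t; the wrist camera has in their place "mount" (4x4, takes a point from camera to tool coordinates, whose origin is the TCP and whose axes are the tool frame's). Camera axes: x right, y down, z forward; pixel columns grow to the right and rows downward; lengths in mm; the calibration is good to about 2 mm. A picture is of the moment at which its call begins: read the wrist's pose just before it. camera_info takes no time and is no camera call.
- robot.job_done(): hands the job in, once; it reports no verdict.
The state is a dict: "clock": time; "joint_pos": joint angles; "joint_velocities": joint speeds; "joint_efforts": joint torques, N m; "eef_pos": TCP position; "orientation": TCP orientation; "wrist_force": force on the tool from outside, world axes, zero at the start; "torque": the same for the moment, N m; "grip_width": finger opening in mm.
Only numpy, scipy, OpenCV 4.12 (cv2) and the standard library are available. Lean on these libraries where they do the work, as an engineer would, in place of code of your own. Each camera call takes 0.05 s, during which the arm holds its last target.

TASK

The strip feeder on the metal bench has been wound one notch too far. With a closed fingertip, flip its ratchet pawl up off the toothed wheel until it stays thrown back, push the wheel backward by one notch by its top cross bar (the top goes away from the robot, towards the pawl's pivot), then tip the pawl over again so that it drops fully home into the new notch. Use light pushes only: grip and lift nothing, and leave the jar, the crucible and the firebrick where they stand.

Things in the scene. Friction and masses are not known exactly. Their poses are not given: they have to be found in the camera images.
- feeder: strip feeder bolted to the bench, white-painted steel base 240 x 175 x 12 mm. Origin on the bench below the middle of the toothed wheel; x points away from the robot (yaw up to 0.35), y left along its shaft, z up. All (x, y, z) below are mm in this frame. Right of it, uprights: y -20 to -97, 151 high for x -30 to 30; y -20 to -30, 136 high for x 30 to 105; rollers and a shelf beyond.
- wheel_mid (a point): centre of the toothed ratchet wheel, (0, 0, 95), on the shaft axis, which runs along y. Wheel 100 mm across, 14 mm thick, 10 teeth 12 mm deep: one notch is 36 degrees
- axle (a point): point (0, 48, 95) on the shaft axis, in the plane of the cross bars: five round steel bars 10 mm thick stand out from the shaft like spokes, 72 degrees apart, rounded ends 75 mm from the axis. Nothing else lies in that plane (y 38 to 60) above the base
- bar_end (a point): outer end (75 mm from the shaft axis) of the top cross bar, the one to push. At the start it leans about 18 degrees from upright towards the robot; one notch backward brings it to 18 degrees beyond upright. Turns with the wheel
- wheel (a joint): angle of wheel and bars, rad; + = backward (top moves to +x). 0 = mid-play in the present notch (starts within 0.045); one notch back is 0.628. Pawl home: 0.08 of play each way; then backward a tooth face blocks on the pawl, forward (-) the sloped teeth lift it. Pawl up: it turns either way against 0.12 N m of friction and stays where left
- pivot (a point): axis of the pawl's pivot, fixed at (80, 0, 130), along y, on the far side of the wheel. The dark steel pawl (hooked arm and thumb tab) is one rigid piece that swings about it; the open angle of about 68 degrees between tab and arm takes a finger from above
- tab_end (a point): end of the pawl's thumb tab, a flat plate 22 mm wide (y), 5 mm thick, reaching 60 mm from the pivot. Pawl home: upright above the pivot, end 190 mm above the bench. Pawl thrown back: level, pointing to +x
- pawl_nose (a point): nose of the pawl, which drops between the teeth. Pawl home: from the pivot the arm (12 mm wide, 11 deep) runs 61 mm to -x and 24 mm up, its outer end about 160 above the bench, then bends down to the nose, 62 mm to -x of the pivot and 3 mm above it
- pawl (a joint): angle of the pawl, rad: 0 = home (down), grows as the nose rises (tab pushed to +x) to 1.5 at its stop. 0.15 kg, loose on its pivot: below 0.64 it falls onto the wheel, beyond it falls back to the stop and stays, arm nearly upright (outer end 195 above the bench), tab level. Nose clear of the teeth above 0.3
- jar: bystander: lidded glass jar, 60 mm across, 75 mm high, loose; origin under its middle
- crucible: bystander: open clay crucible, 64 mm across, 55 mm high, loose; origin under its middle
- firebrick: bystander: pale brick 60 x 45 x 30 mm, loose; origin under its middle

How it is judged (in metres and radians):
On the way, in this order (a step that is already met when the one before it is completed fails the run):
1. the pawl is lifted clear of the teeth and stays thrown back, with the wheel still in its old notch (value of joint pawl above 1.2 rad and value of joint wheel between -0.3 and 0.3 rad), for 0.2 s.
2. with the pawl up, the wheel is pushed backward one notch (value of joint pawl above 0.3 rad and value of joint wheel between 0.45 and 0.8 rad), for 0.2 s.
At the end, for the whole second after the job is handed in: The pawl is home between the teeth (within 0.08 rad), the wheel rests one notch (0.628 rad, 0.45 to 0.80) behind where it was, and the jar, crucible and firebrick stand within 30 mm of where they were (value of joint pawl below 0.08 rad and value of joint wheel between 0.45 and 0.8 rad and velocity of joint wheel between -0.05 and 0.05 rad/s and velocity of joint pawl between -0.1 and 0.1 rad/s); the robot touches nothing.
It fails at once if the jar is lifted, carried or knocked out of its place (more than 30 mm) (distance of jar from where it was at the start of the episode above 0.03 m).
It fails at once if the crucible is lifted, carried or knocked out of its place (more than 30 mm) (distance of crucible from where it was at the start of the episode above 0.03 m).
It fails at once if the firebrick is lifted, carried or knocked out of its place (more than 30 mm) (distance of firebrick from where it was at the start of the episode above 0.03 m).
It fails at once if the feeder's wheel or pawl is gripped or shoved hard (over 40 N) (contact force between the fingers and wheel above 40 N or contact force between the fingers and pawl above 40 N).
It also fails if it takes over 45 s, if anything falls off the work surface, if the arm or the gripper's body presses on something with over 40 N, if the wrist force passes 120 N, or if a joint passes its speed limit or range.

## Working session

There is one attempt and no reset: what is moved stays moved. The work goes in short steps, Python scripts to look and compute and a tool call to move; the robot and the scene stay as the last step left them, time stands still between calls to the robot, and variables do not carry over. Pictures are saved under pics/ and viewed, and the job is handed in when it is done.

Besides the shell and the picture viewer there is one more tool, called by a JSON object that holds its "fn" and its "kwargs". play_rows: Moves the arm, as the interface text tells. Its arguments: {"type":"object","properties":{"xyz":{"type":"array"},"twist":{"type":"array"},"jaw":{"type":"number"}},"required":["xyz","twist"]}

```bash
mkdir -p pics; ls
cat > h.py <<'E'
import numpy as np,cv2
from bench import robot
def grab(n,f):
    im=robot.grab_frame(n); cv2.imwrite('pics/'+f,cv2.cvtColor(im,cv2.COLOR_RGB2BGR)); return im
def cam(n,s=None):
    c=robot.camera_info(n)
    K=np.array([[c['fx'],0,c['cx']],[0,c['fy'],c['cy']],[0,0,1]],float);d=np.array(c['dist'],float)
    if 'mount' in c:
        s=s or robot.observe(); M=np.array(c['mount'],float);T=np.eye(4);T[:3,:3]=np.array(s['orientation']);T[:3,3]=s['eef_pos']
        W=np.linalg.inv(T@M);R,t=W[:3,:3],W[:3,3]
    else: R,t=np.array(c['R'],float),np.array(c['t'],float).ravel()
    return K,d,R,t
def ray(C,uv):
    K,d,R,t=C
    p=cv2.undistortPoints(np.array(uv,float).reshape(1,1,2),K,d).ravel()
    v=R.T@np.array([p[0],p[1],1]);return -R.T@t,v/np.linalg.norm(v)
def onz(C,uv,z):
    o,v=ray(C,uv);return o+v*(z-o[2])/v[2]
def tri(rs):
    A=0;b=0
    for o,v in rs:
        P=np.eye(3)-np.outer(v,v);A=A+P;b=b+P@o
    x=np.linalg.solve(A,b);return x,[np.linalg.norm((np.eye(3)-np.outer(v,v))@(x-o)) for o,v in rs]
def proj(C,X):
    K,d,R,t=C
    return cv2.projectPoints(np.array(X,float).reshape(-1,1,3),cv2.Rodrigues(R)[0],t,K,d)[0].reshape(-1,2)
E
python3 - <<'E'
from h import *
s=robot.observe();print(s)
for n in('side','top','wrist'):
    C=cam(n); print(n,(-C[2].T@C[3]).round(0),C[2].round(2).tolist()); grab(n,n+'0.png')
E
```

```text
pics
{'clock': 0.0, 'joint_pos': array([-1.33329350e+00,  2.91268016e-01, -1.54113074e-01,  1.12671239e+00,
       -6.04261854e-05,  1.43150420e+00]), 'joint_velocities': array([ 0.00069663,  0.00036575,  0.00042324,  0.00024378, -0.0019422 ,
       -0.00048598]), 'joint_efforts': array([-1.28582858e-03, -5.37138462e+01,  3.31373799e+01,  1.57028687e-02,
       -2.60762563e-04, -9.10909108e-07]), 'eef_pos': array([ 193.06233125, -487.7713737 ,  252.74361116]), 'orientation': array([[-9.29848691e-01, -3.63918614e-04,  3.67941951e-01],
       [-3.67942112e-01,  1.24652044e-03, -9.29847863e-01],
       [-1.20258218e-04, -9.99999157e-01, -1.29297638e-03]]), 'wrist_force': array([-0.84675426, -0.67825032,  0.34308908]), 'torque': array([-0.04297744, -0.00407393,  0.03907936]), 'grip_width': 85.12117408723878}
side [329. 830. 630.] [[-0.95, -0.32, 0.01], [-0.17, 0.47, -0.87], [0.28, -0.82, -0.5]]
top [ 535.   40. 1083.] [[0.02, -1.0, -0.0], [-1.0, -0.02, -0.07], [0.07, 0.0, -1.0]]
wrist [ 269. -457.  374.] [[0.37, -0.93, -0.0], [-0.88, -0.35, 0.32], [-0.29, -0.11, -0.95]]
```

View pics/side0.png

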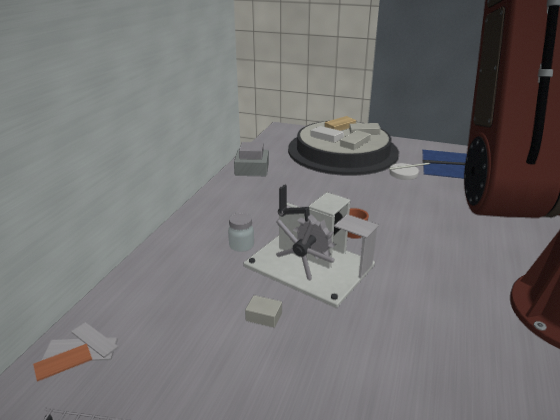

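View pics/top0.png

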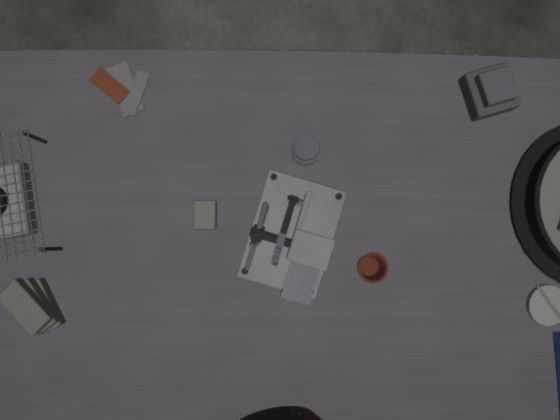

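View pics/wrist0.png

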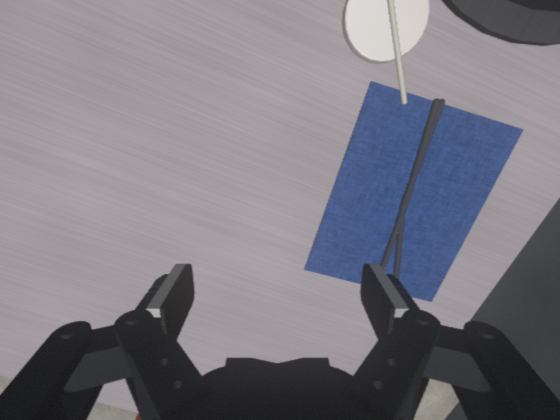

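The side and top views show the feeder, with the wheel hub near (303,247) in side and the tab top near (283,188). In the top view the tab end is near (293,199), the jar at (306,149), the crucible at (373,267) and the brick at (205,215). I'll enlarge the crops.

Run:
```python
import cv2
a=cv2.imread('pics/top0.png')[160:310,190:390];cv2.imwrite('pics/topz.png',cv2.resize(a,None,fx=4,fy=4,interpolation=cv2.INTER_CUBIC))
a=cv2.imread('pics/side0.png')[170:310,220:390];cv2.imwrite('pics/sidez.png',cv2.resize(a,None,fx=4,fy=4,interpolation=cv2.INTER_CUBIC))
```

```text
(no output)
```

View pics/topz.png

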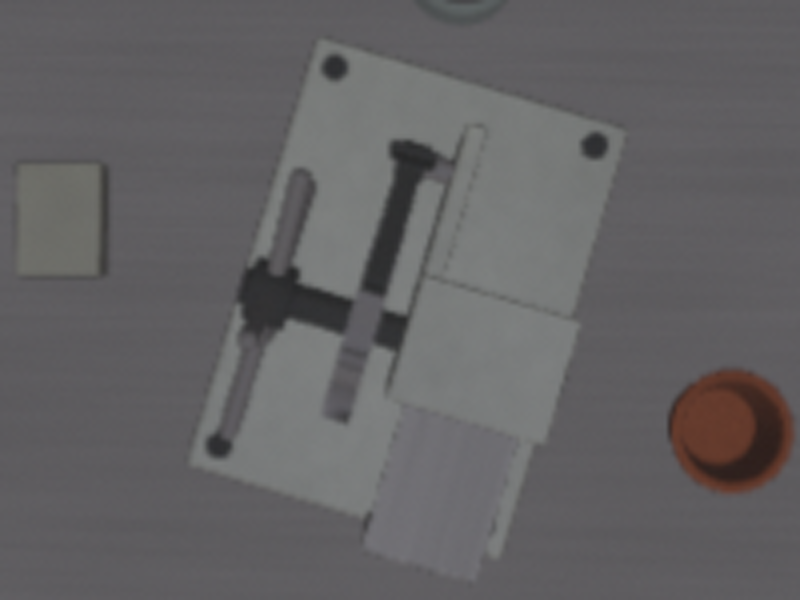

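View pics/sidez.png

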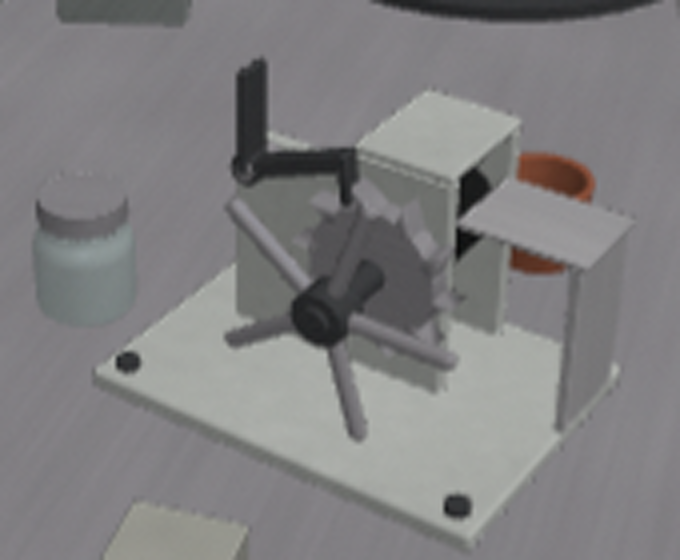

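Run:
```python
from h import *
T=cam('top');S=cam('side')
zt=lambda u,v:((u+.5)/4-.5+190,(v+.5)/4-.5+160)
zs=lambda u,v:((u+.5)/4-.5+220,(v+.5)/4-.5+170)
c={'FL':(320,40),'FR':(625,130),'NL':(190,465)}
P={k:onz(T,zt(*v),12) for k,v in c.items()}
for k in P:print(k,P[k].round(1))
print('depth',np.linalg.norm(P['FL']-P['NL']),'width',np.linalg.norm(P['FL']-P['FR']))
d=P['FL']-P['NL'];e=P['FR']-P['FL'];print('yaw',np.arctan2(d[1],d[0]),np.arctan2(e[0],-e[1])*-1)
Q={k:onz(S,zs(*v),12) for k,v in {'NL':(472,545),'FL':(97,370)}.items()};print({k:v.round(1) for k,v in Q.items()})
pts={'tab_end':((412,151),(251,66)),'hub':((262,290),(322,313)),'bar54':((303,172),(236,207)),'armknee':((372,290),(335,152))}
# pivots etc
for k,(a,b) in pts.items():
    x,r=tri([ray(T,zt(*a)),ray(S,zs(*b))]);print(k,x.round(1),np.round(r,1))
for nm,uv,z in(('jar',(306,149),75),('crucible',(372.5,267),55),('brick',(205,215),30)):print(nm,onz(T,uv,z).round(0))
```

```text
FL [682.6  74.3  12. ]
FR [636.9 -89.9  12. ]
NL [454.8 138.9  12. ]
depth 236.82752694432185 width 170.45186402120612
yaw -0.27629234146426607 0.27169579349017897
{'NL': array([451.6, 145. ,  12. ]), 'FL': array([681.4,  74.4,  12. ])}
tab_end [608.6  26.5 190.9] [0.4 0.4]
hub [546.3  97.4  97. ] [0.8 0.8]
bar54 [600.7  76.5 136.3] [2. 2.]
armknee [551.7  44.7 160.2] [4.6 4.6]
jar [717.  -1.  75.]
crucible [ 481. -141.   55.]
brick [582. 208.  30.]
```

{"fn": "play_rows", "kwargs": {"xyz": [[0,0,0],[0,0,0],[0,0,0],[0,0,0],[0,0,0],[0,0,0],[0,0,0],[0,0,0],[0,0,0],[0,0,0]], "twist": [-0.1465,-0.1465,-0.1465,-0.1465,-0.1465,-0.1465,-0.1465,-0.1465,-0.1465,-0.1465], "jaw": -1}}

```text
clock: 1.15
eef_pos: [193.1, -488.0, 253.1]
orientation: [[0.273, -0.0, 0.962], [-0.962, 0.001, 0.273], [-0.001, -1.0, 0.0]]
wrist_force: [0.2, 0.5, -0.3]
grip_width: 0.1
```

{"fn": "play_rows", "kwargs": {"xyz": [[0,0,0],[0,0,0],[0,0,0],[0,0,0],[0,0,0],[0,0,0],[0,0,0],[0,0,0]], "twist": [-0.1465,-0.1465,-0.1465,-0.1465,-0.1465,-0.1465,-0.1465,0]}}

```text
clock: 1.95
eef_pos: [193.1, -488.0, 253.1]
orientation: [[0.963, -0.0, 0.269], [-0.269, 0.0, 0.963], [-0.0, -1.0, 0.0]]
wrist_force: [-0.1, 0.6, 0.0]
grip_width: 0.3
```

```bash
cat >> h.py <<'E'
O=np.array([532,48.5]);YAW=-0.2745
def F(x,y,z): 
    c,s=np.cos(YAW),np.sin(YAW);return np.array([O[0]+c*x-s*y,O[1]+s*x+c*y,z])
def inF(p):
    c,s=np.cos(YAW),np.sin(YAW);d=np.array(p[:2])-O;return np.array([c*d[0]+s*d[1],-s*d[0]+c*d[1],p[2]])
def togo(x,y,ztip,tip=22):
    s=robot.observe();R=np.array(s['orientation']);d=R.T@(F(x,y,ztip+tip)-s['eef_pos']);return (d/10).round(2)
E
python3 - <<'E'
from h import *
s=robot.observe();print(s['clock'],s['eef_pos'],s['orientation'].round(3),s['grip_width'],s['joint_pos'].round(2))
R=s['orientation'];print(np.arctan2(R[1,0],R[0,0]))
print(togo(52,0,215))
E
```

```text
1.95 [ 193.14427965 -488.01533706  253.09150311] [[ 0.963 -0.     0.269]
 [-0.269  0.     0.963]
 [-0.    -1.     0.   ]] 0.3324063685125365 [-1.33  0.29 -0.15  1.13  0.   -1.06]
-0.2720580664438009
[23.42  1.63 60.77]
```

{"fn": "play_rows", "kwargs": {"xyz": [[1.0,0,3],[1.0,0,3],[1.0,0,3],[1.0,0,3],[1.0,0,3],[1.0,0,3],[1.0,0,3],[1.0,0,3],[1.0,0,3],[1.0,0,3]], "twist": [0,0,0,0,0,0,0,0,0,0]}}

```text
clock: 2.95
eef_pos: [371.2, -225.3, 253.3]
orientation: [[0.961, 0.0, 0.276], [-0.276, -0.0, 0.961], [0.0, -1.0, 0.0]]
wrist_force: [0.6, -0.9, 0.3]
grip_width: 0.0
```

{"fn": "play_rows", "kwargs": {"xyz": [[1.0,0,3],[1.0,0,3],[1.0,0,3],[1.0,0,3],[1.0,0,3],[1.0,0,3],[1.0,0,3],[1.0,0,3],[1.0,0,4],[0,0,2.8]], "twist": [0,0,0,0,0,0,0,0,0,0]}}

```text
clock: 3.95
eef_pos: [542.0, 47.5, 253.0]
orientation: [[0.961, 0.0, 0.275], [-0.275, 0.0, 0.961], [0.0, -1.0, 0.0]]
wrist_force: [-0.0, -0.4, 0.6]
grip_width: 0.0
```

Run:
```python
from h import *
s=robot.observe();print(s['clock'],s['eef_pos'],inF(s['eef_pos']))
C=cam('wrist',s)
im=grab('wrist','w1.png')
im2=grab('side','s1.png');cv2.imwrite('pics/s1z.png',cv2.cvtColor(cv2.resize(im2[130:290,200:380],None,fx=4,fy=4,interpolation=cv2.INTER_CUBIC)[:,:,:],cv2.COLOR_RGB2BGR))
P=np.array(s['eef_pos']);
for nm,X in(('tip',P-[0,0,22]),('tabend',F(80,0,190)),('pivot',F(80,0,130)),('armend',F(19,0,154)),('barend',F(-23,48,166)),('bar54',F(61,48,139)),('hub',F(0,60,95))):print(nm,proj(C,X).round(0),proj(cam('side'),X).round(1))
```

```text
3.95 [541.98570662  47.46988207 253.01476088] [  9.89107989   1.71523127 253.01476088]
tip [[275. 265.]] [[311.  177.7]]
tabend [[274. 319.]] [[281.9 186.5]]
pivot [[274. 277.]] [[281.9 211.6]]
armend [[274. 227.]] [[306.4 210.2]]
barend [[339. 180.]] [[311.7 221.5]]
bar54 [[327. 264.]] [[276.  220.3]]
hub [[335. 186.]] [[297.4 250.9]]
```

View pics/w1.png

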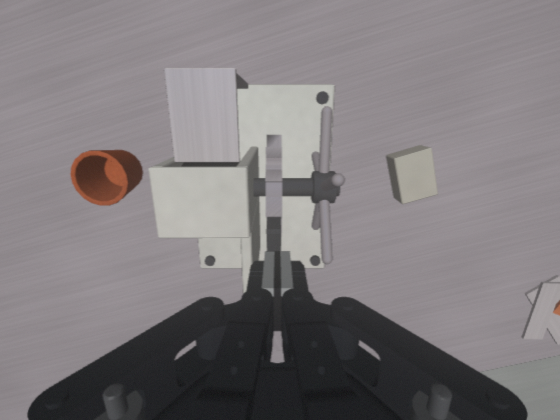

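View pics/s1z.png

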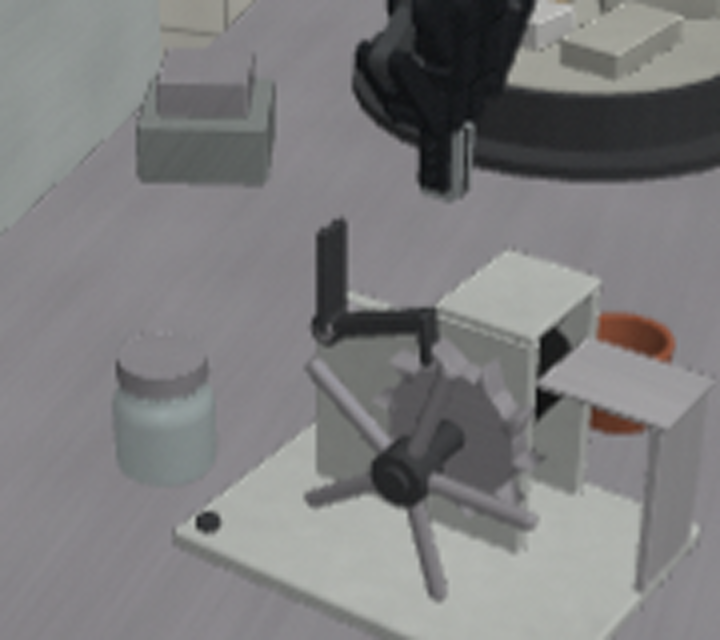

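Predicted points match both views: bar end predicted (339,180) and seen (338,180) in wrist; tab end and fingertip agree within 1–2 px in side. Next I enter between the arm and the tab.

{"fn": "play_rows", "kwargs": {"xyz": [[1.1,0,-0.1],[1.1,0,-0.1],[1.0,0,0],[1.0,0,0],[0,1.2,0],[0,1.2,0],[0,1.2,0],[0,1.2,0],[0,1.0,0],[0,1.0,0]], "twist": [0,0,0,0,0,0,0,0,0,0]}}

```text
clock: 5.05
eef_pos: [580.4, 32.5, 184.3]
orientation: [[0.963, -0.0, 0.271], [-0.271, 0.0, 0.963], [-0.0, -1.0, -0.0]]
wrist_force: [-1.0, 0.5, 0.3]
grip_width: 0.0
```

Run:
```python
from h import *
s=robot.observe();print(s['clock'],inF(s['eef_pos']))
im2=grab('side','s2.png');cv2.imwrite('pics/s2z.png',cv2.cvtColor(cv2.resize(im2[130:290,200:380],None,fx=4,fy=4,interpolation=cv2.INTER_CUBIC)[:,:,:],cv2.COLOR_RGB2BGR))
```

```text
5.05 [ 50.89698184  -2.31276786 184.33504731]
```

View pics/s2z.png

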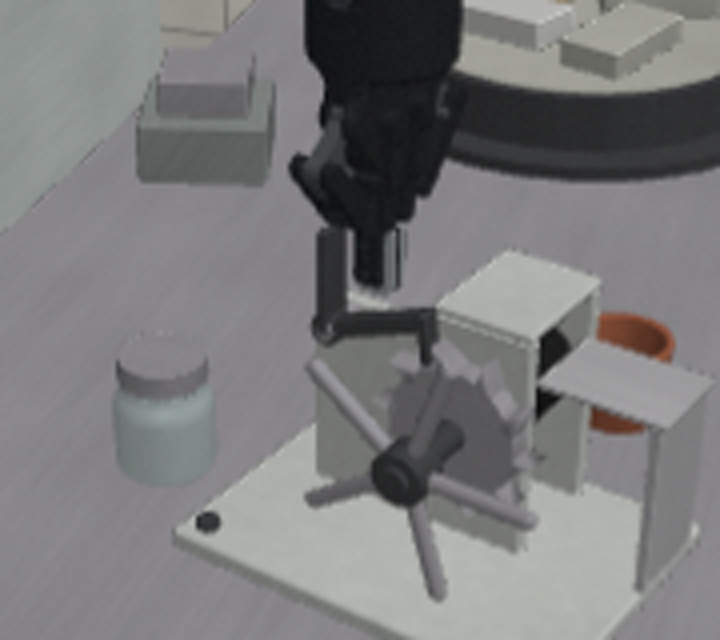

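The finger sits between the tab and the arm, with its tip at z≈162. Now I push toward +x.

{"fn": "play_rows", "kwargs": {"xyz": [[0.5,0,0.1],[0.5,0,0.1],[0.5,0,0],[0.5,0,0],[0.5,0,0],[0.5,0,0],[0.5,0,0],[0.5,0,0],[0.5,0,0],[0.5,0,0]], "twist": [0,0,0,0,0,0,0,0,0,0]}}

```text
clock: 6.1
eef_pos: [629.8, 20.6, 185.3]
orientation: [[0.963, 0.0, 0.271], [-0.271, -0.0, 0.963], [0.0, -1.0, -0.0]]
wrist_force: [0.6, 0.2, -0.0]
grip_width: 0.2
```

{"fn": "play_rows", "kwargs": {"xyz": [[0.5,0,0],[0.5,0,0],[0.5,0,0],[0.5,0,0],[0.5,0,0],[0.5,0,0],[0,0,0]], "twist": [0,0,0,0,0,0,0]}}

```text
clock: 6.8
eef_pos: [658.8, 12.4, 185.2]
orientation: [[0.963, 0.0, 0.271], [-0.271, -0.0, 0.963], [0.0, -1.0, 0.0]]
wrist_force: [0.2, -0.2, -1.1]
grip_width: -0.1
```

Run:
```python
from h import *
s=robot.observe();print(s['clock'],inF(s['eef_pos']))
im2=grab('side','s3.png');cv2.imwrite('pics/s3z.png',cv2.cvtColor(cv2.resize(im2[130:290,200:380],None,fx=4,fy=4,interpolation=cv2.INTER_CUBIC)[:,:,:],cv2.COLOR_RGB2BGR))
```

```text
6.8 [131.83711771  -0.42529202 185.18013134]
```

View pics/s3z.png

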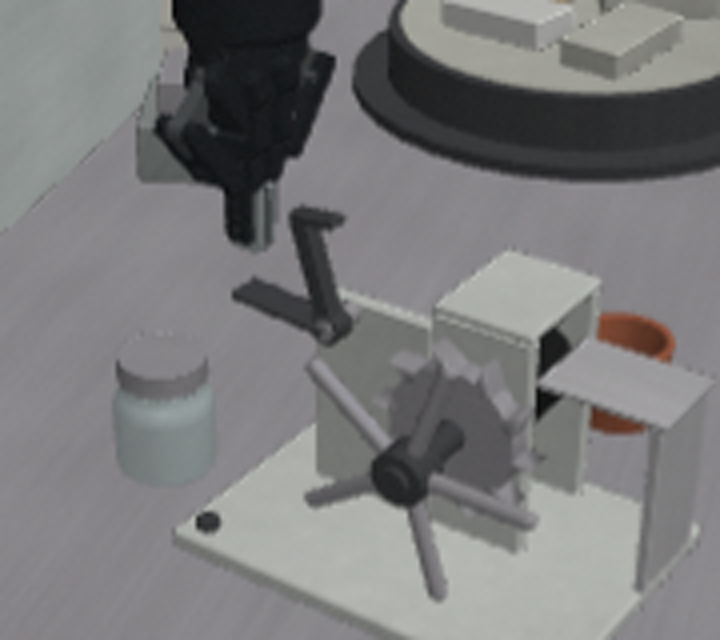

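The pawl is thrown back to its stop: tab level with its end at zoom (240,292), arm up at (315,212). The wheel has not moved. Next I rise and go to the near side of the top bar.

{"fn": "play_rows", "kwargs": {"xyz": [[0,-1.5,0],[0,-1.5,0],[0,-1.5,0],[0,-1.5,0],[-2,0,0.8],[-2.5,0,0.8],[-2.5,0,0.8],[-2.5,0,0.8],[-2.5,0,0.8],[-2.5,0,0.8]], "twist": [0,0,0,0,0,0,0,0,0,0]}}

```text
clock: 7.85
eef_pos: [530.4, 98.6, 245.4]
orientation: [[0.963, 0.0, 0.271], [-0.271, 0.0, 0.963], [0.0, -1.0, 0.0]]
wrist_force: [0.2, 0.3, 0.0]
grip_width: 0.0
```

{"fn": "play_rows", "kwargs": {"xyz": [[-2,0,0],[-1.2,0,0],[0,0,0],[0,1.5,0],[0,1.5,0],[0,1.5,0],[0,1.3,0],[0,1.3,0],[0,1.3,0],[0,0,0]], "twist": [0,0,0,0,0,0,0,0,0,0]}}

```text
clock: 8.85
eef_pos: [500.7, 106.2, 159.8]
orientation: [[0.962, -0.002, 0.271], [-0.271, -0.0, 0.962], [-0.002, -1.0, -0.001]]
wrist_force: [-0.6, 0.2, 1.6]
grip_width: -0.2
```

Run:
```python
from h import *
s=robot.observe();print(s['clock'],inF(s['eef_pos']),s['wrist_force'])
C=cam('wrist',s)
im2=grab('side','s4.png');cv2.imwrite('pics/s4z.png',cv2.cvtColor(cv2.resize(im2[130:290,200:380],None,fx=4,fy=4,interpolation=cv2.INTER_CUBIC)[:,:,:],cv2.COLOR_RGB2BGR))
```

```text
8.85 [-45.75270444  47.07861117 159.81224531] [-0.60202367  0.21494929  1.59331242]
```

View pics/s4z.png

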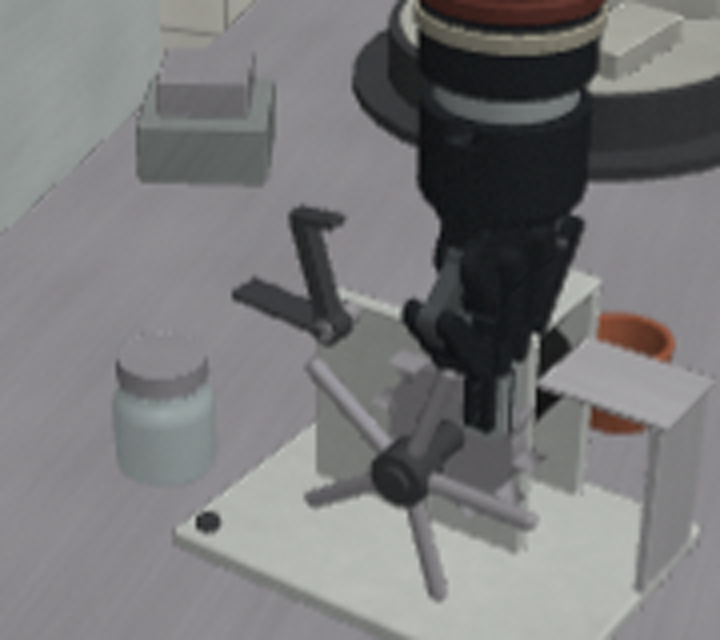

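{"fn": "play_rows", "kwargs": {"xyz": [[0.5,0,0.1],[0.5,0,0],[0.4,0,0],[0.4,0,0],[0.4,0,0],[0.4,0,0],[0.4,0,0],[0.4,0,0],[0.3,0,0],[0.3,0,0]], "twist": [0,0,0,0,0,0,0,0,0,0]}}

```text
clock: 9.9
eef_pos: [539.7, 96.8, 161.2]
orientation: [[0.963, -0.0, 0.271], [-0.271, -0.0, 0.963], [-0.0, -1.0, -0.0]]
wrist_force: [-2.6, 1.7, -0.0]
grip_width: -0.1
```

Run:
```python
from h import *
s=robot.observe();print(s['clock'],inF(s['eef_pos']),s['wrist_force'])
S=cam('side')
im2=grab('side','s5.png');cv2.imwrite('pics/s5z.png',cv2.cvtColor(cv2.resize(im2[180:280,250:350],None,fx=6,fy=6,interpolation=cv2.INTER_CUBIC)[:,:,:],cv2.COLOR_RGB2BGR))
z=lambda p:((p-[250,180]+.5)*6-.5).round(0)
for w in (0,.4,.5,.6,.628,.7,.8):
  print(w,[z(proj(S,F(70*np.sin(a),48,95+70*np.cos(a)))[0]).tolist() for a in (w-.314+k*2*np.pi/5 for k in range(5))])
```

```text
9.9 [ -5.66219207  48.60283783 161.22479919] [-2.60423078  1.72260274 -0.01259747]
0 [[368.0, 262.0], [169.0, 255.0], [169.0, 454.0], [355.0, 591.0], [489.0, 483.0]]
0.4 [[296.0, 228.0], [142.0, 308.0], [217.0, 517.0], [417.0, 585.0], [478.0, 408.0]]
0.5 [[278.0, 224.0], [139.0, 323.0], [231.0, 531.0], [431.0, 579.0], [471.0, 388.0]]
0.6 [[261.0, 222.0], [138.0, 340.0], [246.0, 543.0], [443.0, 571.0], [462.0, 369.0]]
0.628 [[256.0, 222.0], [138.0, 344.0], [251.0, 546.0], [447.0, 569.0], [459.0, 363.0]]
0.7 [[244.0, 222.0], [138.0, 357.0], [262.0, 555.0], [455.0, 562.0], [451.0, 350.0]]
0.8 [[228.0, 224.0], [140.0, 374.0], [278.0, 565.0], [464.0, 551.0], [439.0, 332.0]]
```

View pics/s5z.png

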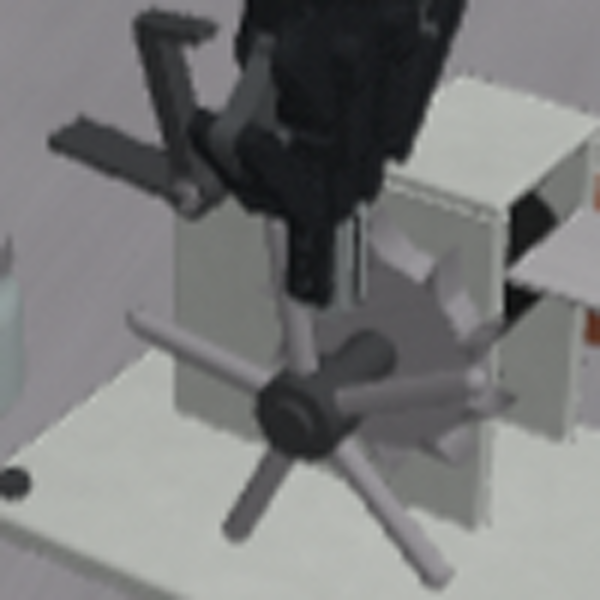

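The bar ends read about 0.52–0.55 rad, so about 4 mm more is needed.

{"fn": "play_rows", "kwargs": {"xyz": [[0.2,0,0],[0.2,0,0],[0,0,0],[0,0,0]], "twist": [0,0,0,0]}}

```text
clock: 10.35
eef_pos: [543.4, 95.8, 161.2]
orientation: [[0.963, -0.0, 0.271], [-0.271, -0.0, 0.963], [-0.0, -1.0, -0.0]]
wrist_force: [-1.2, 1.0, -0.3]
grip_width: 0.0
```

Run:
```python
from h import *
s=robot.observe();print(s['clock'],inF(s['eef_pos']),s['wrist_force'])
im2=grab('side','s6.png');cv2.imwrite('pics/s6z.png',cv2.cvtColor(cv2.resize(im2[180:280,250:350],None,fx=6,fy=6,interpolation=cv2.INTER_CUBIC)[:,:,:],cv2.COLOR_RGB2BGR))
```

```text
10.35 [ -1.81496735  48.60548306 161.16965552] [-1.1505952   0.97280863 -0.27811106]
```

View pics/s6z.png

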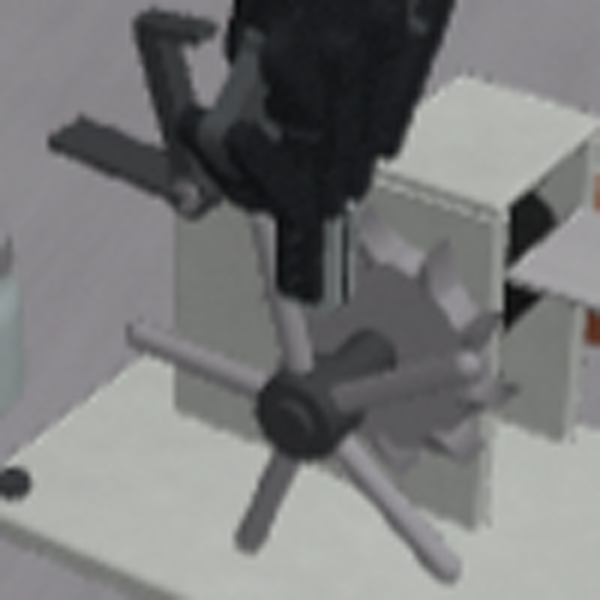

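Wheel now reads about 0.61 rad. I'll back off, rise, and go behind the pawl arm.

{"fn": "play_rows", "kwargs": {"xyz": [[-0.4,0,0],[-0.6,0,0],[0,-1.5,0],[0,-2.2,0],[0,-2.2,0],[0,-2.1,0],[2.4,0,-0.8],[2.4,0,-0.8],[2.4,0,-0.8],[2.4,0,-0.8]], "twist": [0,0,0,0,0,0,0,0,0,0]}}

```text
clock: 11.4
eef_pos: [618.2, 41.3, 241.7]
orientation: [[0.963, 0.001, 0.271], [-0.271, -0.0, 0.963], [0.001, -1.0, 0.0]]
wrist_force: [0.4, -0.4, -0.4]
grip_width: 0.3
```

{"fn": "play_rows", "kwargs": {"xyz": [[2.4,0,-0.8],[2.5,0,-0.8],[0,0,0],[0,1.2,0],[0,1.2,0],[0,1.2,0],[0,1.2,0],[0,0,0]], "twist": [0,0,0,0,0,0,0,0]}}

```text
clock: 12.2
eef_pos: [658.9, 13.5, 191.0]
orientation: [[0.963, -0.004, 0.27], [-0.27, 0.0, 0.963], [-0.004, -1.0, -0.001]]
wrist_force: [-0.4, 0.4, -0.6]
grip_width: 0.1
```

Run:
```python
from h import *
s=robot.observe();print(s['clock'],inF(s['eef_pos']),s['wrist_force'])
im2=grab('side','s7.png');cv2.imwrite('pics/s7z.png',cv2.cvtColor(cv2.resize(im2[180:280,250:350],None,fx=6,fy=6,interpolation=cv2.INTER_CUBIC)[:,:,:],cv2.COLOR_RGB2BGR))
```

```text
12.2 [131.61986701   0.65714272 190.97421681] [-0.36276992  0.35075103 -0.6168917 ]
```

View pics/s7z.png

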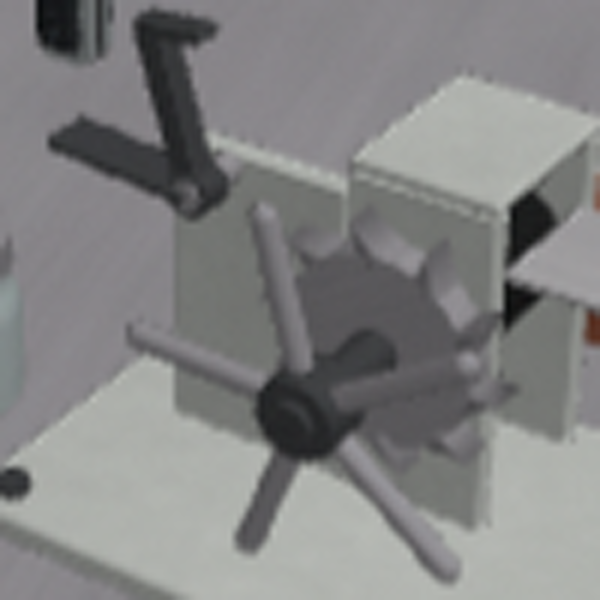

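The wheel holds at about 0.6. Now I tip the pawl over toward −x.

{"fn": "play_rows", "kwargs": {"xyz": [[-0.5,0.3,0],[-0.5,0,0],[-0.5,0,0],[-0.5,0,0],[-0.5,0,0],[-0.5,0,0],[-0.5,0,0],[-0.5,0,0],[-0.5,0,0],[-0.5,0,0]], "twist": [0,0,0,0,0,0,0,0,0,0]}}

```text
clock: 13.25
eef_pos: [611.8, 26.7, 190.2]
orientation: [[0.963, -0.0, 0.271], [-0.271, 0.0, 0.963], [-0.0, -1.0, -0.0]]
wrist_force: [0.3, -0.9, -0.1]
grip_width: -0.1
```

{"fn": "play_rows", "kwargs": {"xyz": [[-0.5,0,0],[-0.5,0,0],[-0.5,0,0],[-0.5,0,0],[-0.5,0,0],[-0.4,0,0],[0,0,0],[0,0,0]], "twist": [0,0,0,0,0,0,0,0]}}

```text
clock: 14.05
eef_pos: [584.4, 34.4, 190.4]
orientation: [[0.963, 0.0, 0.271], [-0.271, -0.0, 0.963], [0.0, -1.0, 0.0]]
wrist_force: [-0.3, -0.5, -0.9]
grip_width: -0.2
```

Run:
```python
from h import *
s=robot.observe();print(s['clock'],inF(s['eef_pos']),s['wrist_force'])
im2=grab('side','s8.png');cv2.imwrite('pics/s8z.png',cv2.cvtColor(cv2.resize(im2[180:280,250:350],None,fx=6,fy=6,interpolation=cv2.INTER_CUBIC)[:,:,:],cv2.COLOR_RGB2BGR))
```

```text
14.05 [ 54.2851275    0.63963741 190.40570909] [-0.25166804 -0.45147837 -0.92167756]
```

View pics/s8z.png

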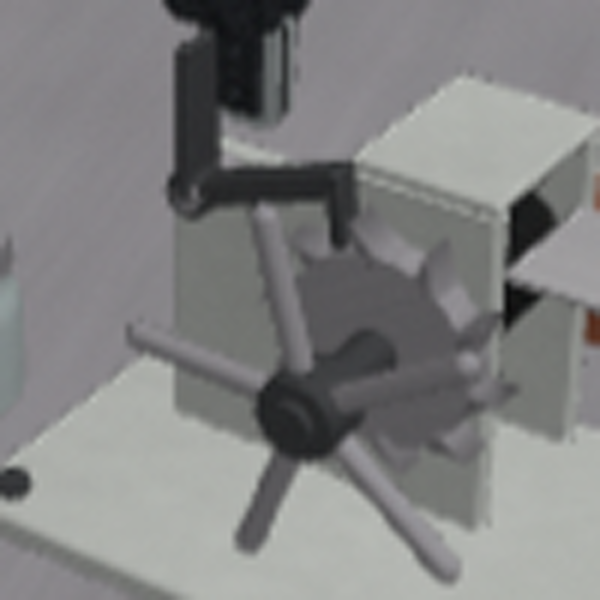

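The pawl dropped. I'll withdraw and compare its pixels with the first picture.

{"fn": "play_rows", "kwargs": {"xyz": [[0,-1.5,0],[0,-2,0],[0,-2,0],[0,-2,0],[0,-2,0],[0,-2,0],[-2,0,-2],[-3,0,-3],[-3,0,-3],[-3,0,-3]], "twist": [0,0,0,0,0,0,0,0,0,0]}}

```text
clock: 15.1
eef_pos: [447.4, -42.2, 305.2]
orientation: [[0.963, 0.0, 0.27], [-0.27, -0.0, 0.963], [0.0, -1.0, -0.0]]
wrist_force: [0.4, -0.7, 0.3]
grip_width: -0.2
```

{"fn": "play_rows", "kwargs": {"xyz": [[-2,0,-3],[-2,0,-3],[-1,0,-2],[0,0,0],[0,0,0]], "twist": [0,0,0,0,0]}}

```text
clock: 15.6
eef_pos: [379.1, -105.5, 305.6]
orientation: [[0.962, 0.001, 0.272], [-0.272, -0.0, 0.962], [0.001, -1.0, 0.0]]
wrist_force: [0.7, 0.7, -0.7]
grip_width: 0.2
```

Run:
```python
from h import *
s=robot.observe();print(s['clock'],inF(s['eef_pos']),s['wrist_force'])
a=cv2.cvtColor(cv2.imread('pics/side0.png'),cv2.COLOR_BGR2RGB);b=grab('side','s9.png')
t0=cv2.imread('pics/top0.png');t1=cv2.cvtColor(grab('top','t9.png'),cv2.COLOR_RGB2BGR)
def ang(im):
    g=cv2.cvtColor(im,cv2.COLOR_RGB2GRAY)
    tab=g[184:206,272:296]<75; y,x=np.nonzero(tab);p1=np.array([x.mean()+272,y.mean()+184]);tp=np.polyfit(y,x,1)[0]
    arm=g[203:216,286:304]<75; y,x=np.nonzero(arm);ap=np.polyfit(x,y,1);return p1.round(2),tp.round(3),ap.round(3),(x.mean()+286).round(2),(y.mean()+203).round(2)
print(ang(a));print(ang(b))
# predicted tab shift for 0.08 rad
S=cam('side')
for th in(0,.08,.15):print(th,proj(S,F(80+35*np.sin(th),0,130+35*np.cos(th)))[0].round(2))
for nm,(u,v) in(('jar',(306,149)),('cruc',(373,267)),('brick',(205,215))):
    r=lambda i:i[v-20:v+20,u-20:u+20].astype(float);print(nm,abs(r(t0)-r(t1)).mean().round(1),abs(r(t0)-r(t1)).max())
z=lambda im:cv2.cvtColor(cv2.resize(im[180:230,260:325],None,fx=6,fy=6,interpolation=cv2.INTER_CUBIC),cv2.COLOR_RGB2BGR)
cv2.imwrite('pics/cmp.png',np.hstack([z(a),z(b)]))
cv2.imwrite('pics/t9z.png',t1)
```

```text
15.6 [-105.43465914 -189.66020346  305.55149575] [ 0.74321072  0.73521791 -0.74162922]
(array([282.34, 195.48]), np.float64(-0.054), array([-3.000e-03,  7.411e+00]), np.float64(294.57), np.float64(210.39))
(array([282.24, 195.7 ]), np.float64(-0.033), array([-0.01 ,  7.534]), np.float64(294.51), np.float64(210.45))
0 [281.92 197.15]
0.08 [280.82 196.83]
0.15 [279.87 196.63]
jar 1.6 4.0
cruc 1.4 4.0
brick 1.7 4.0
```

View pics/cmp.png

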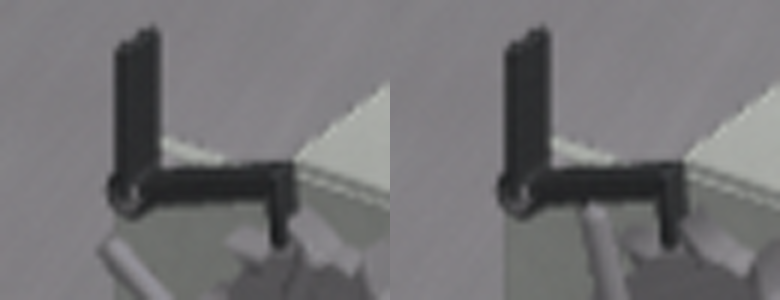

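The tab and arm lie within about 0.1–0.2 px of their starting picture, where 0.08 rad would show as about 1.1 px. So the pawl is home. The bystanders have not moved, so I hand in.

```bash
python3 -c "
from bench import robot
print(robot.job_done())"
```

```text
the job is handed in; nothing more can be done
None
```

The feeder is back one notch with the pawl home, and I handed the job in after about 16 s of the 45 s. `job_done()` gave no verdict. With the closed fingertip I threw the pawl back to its stop, pushed the top bar one notch backward, and tipped the pawl over so it dropped in.

- **Pawl:** in the last side picture the tab and arm lie within about 0.2 px of their starting position. A lift of 0.08 rad would show as about 1.1 px.
- **Wheel:** before the pawl dropped, the bar ends read about 0.58 to 0.62 rad, against the wanted 0.628. The finger geometry gave slightly higher values than the pictures, by about 0.02 rad. I did not measure the bars again afterwards, but they look unmoved.
- **Jar, crucible and firebrick:** no visible change in the top view.
- **Forces:** the wrist force stayed at about 3 N or less at every reading, and the gripper was clear of everything at hand-in.

No check failed.

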